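# Clear the desk lid by pushing

### The job

Clear the hinged lid of the school desk so that it can be opened later: with the fingers only pushing, slide the brown clay pot along the desk until it stands wholly inside the white painted ring with its stopper still in, and slide the purple protractor, flat on the desk, until its straight edge lies flush against the dark wooden stop rail, not sticking out past the rail's ends. Push gently, do not pinch, lift or tip either of them, and leave the other things where they are; either may be done first.

Things in the scene. Friction and masses are not known exactly. Their poses are not given: they have to be found in the camera images.
- pot: squat brown clay pot, round about its upright axis; 116 mm across at the belly (full width from 20 to 36 mm above the desk), foot 94 mm across, neck 68 mm across, rim 62 mm above the desk; about 0.5 kg, loose, slides when pushed low on the belly. Origin: centre of its underside, z up
- pot_mouth (a point): centre of the pot's rim, 62 mm above its underside
- stopper: pale wooden stopper sitting loosely in the pot's mouth, flange 58 mm across resting on the rim, small knob on top 28 mm across whose top is 21 mm above the rim. Origin: on its axis at the height of the rim (at the pot's mouth when seated)
- ring_mark: flat white ring painted on the fixed far strip of the desk, 150 mm inside and 162 mm outside diameter, no height. Origin: its centre, on the desk surface
- protractor: purple plastic half-round protractor, flat, loose, 12 mm thick, about 0.12 kg: straight edge 180 mm, curved rim of 90 mm radius about that edge's middle, open inside (bar 22 mm, arc 24 mm wide). Origin: middle of the straight edge, underside; x points out of that edge away from the curve, y along it, z up. Starts with x within 0.4 rad of the rail's x, 140 to 190 mm short of it
- edge_left (a point): on the protractor's straight edge, 88 mm from its middle in its +y direction, 6 mm up (at the start that middle is within 30 mm of the rail's middle, measured along the rail)
- edge_right (a point): on the protractor's straight edge, 88 mm from its middle in its -y direction, 6 mm up
- stop_rail: dark wooden stop rail fixed to the far strip of the desk, 280 mm long, 22 mm deep, 18 mm high. Origin: middle of its front face (the face towards the robot), at desk level; x points away from the robot into the rail, square to that face, y along the rail, z up
- pen: chrome pen, loose bystander, about 137 mm long, 11 mm thick, lying on the desk between ring and rail, along its x axis; origin at its middle, underside
- red_chalk (a point): top of the red one of three chalk sticks (red, yellow, blue) standing in cups on a small wooden turntable on the left, free to turn; the disc is 140 mm across and the chalk tops are 104 mm above the desk; this point lies 42 mm from the turntable's axis. A bystander, not to be turned
- duster: board duster, grey felt with wooden back, 130 x 50 x 38 mm, loose bystander on the right; origin: centre of underside

How it is judged:
At the end, for the whole second after the job is handed in: The pot stands upright on the desk, its axis within 17 mm of the ring's centre, the stopper seated (within 8 mm); both ends of the protractor's straight edge are within 4 mm of the rail's front face, its middle within 55 mm of the rail's middle, lying flat; both at rest (horizontal distance between pot and ring_mark below 0.017 m and height (world z) of each of pot, protractor below 0.004 m and angle between each of pot, protractor's own z axis and vertical below 0.06 rad and distance between stopper and pot_mouth below 0.008 m and x of edge_left in the frame of stop_rail between -0.004 and 0.004 m and x of edge_right in the frame of stop_rail between -0.004 and 0.004 m and y of protractor in the frame of stop_rail between -0.055 and 0.055 m and linear speed of each of pot, protractor below 0.01 m/s); the robot touches nothing.
It fails at once if the pot is lifted off the desk or tipped (height (world z) of pot above 0.012 m or angle between pot's own z axis and vertical above 0.3 rad).
It fails at once if the protractor is lifted off the desk (height (world z) of protractor above 0.015 m or angle between protractor's own z axis and vertical above 0.2 rad).
It fails at once if the stopper leaves the mouth of the pot (distance between stopper and pot_mouth above 0.012 m).
It fails at once if the pot, protractor or stopper is pinched or rammed hard (finger force over 35 N) (contact force between the fingers and pot above 35 N or contact force between the fingers and protractor above 35 N or contact force between the fingers and stopper above 35 N).
It fails at once if the pen, the duster or the turntable is disturbed (moved more than 20 mm) (distance of any of pen, red_chalk, duster from where it was at the start of the episode above 0.02 m).
It also fails if it takes over 72 s, if anything falls off the work surface, if the arm or the gripper's body presses on something with over 40 N, if the wrist force passes 120 N, or if a joint passes its speed limit or range.

### The arm

A 6-joint arm with a two-finger parallel gripper is mounted at the origin on the work surface. World frame = base frame: x ahead of the robot, y to its left, z up, the work surface at z = 0. Lengths are in m, angles in rad, forces in N, time in s.
With the tool pointing down it reaches from about 0.275 to 0.825 m from the base axis. Payload 4.9 kg.
Tool frame: the origin (TCP) lies at the very end of the fingers, on their centre line; the grasp point (between the pads) lies 19 mm behind it (bot.pinch_z is the distance from the TCP to the grasp point, in m); z points along the fingers, y is the direction in which the jaws open and shut (so a half turn about z gives the same grasp; the last joint's range is limited). The gripper opens to 85 mm and grips with 20 to 120 N. Pads are 22 mm wide; open, the fingers measure 114 mm over their backs; the gripper's body (76 mm by 85 mm) begins 54 mm behind the grasp point. The pads swing forward as they close: fully open they stand 13 mm farther back than shut.
Start: joints at [-1.471, 0.326, -0.193, 1.052, 0, 1.437], TCP at [0.127, -0.535, 0.231] pointing down, gripper open.
Joint ranges: [-2.65, 2.65], [-0.97, 1.79], [-1.3, 1.35], [-1.93, 2.1], [-1.47, 1.37], [-3.14, 3.14]. Speed limits (rad/s): [2.57, 2.57, 3.14, 3.14, 3.14, 3.14].

### API

Orientations are given as a 3x3 rotation matrix whose columns are the frame's x, y, z axes.
In Python, from workcell import bot gives the robot as it stands.
- The arm moves only by the tool servo_tool, never from a script. Its argument "deltas" is a list of rows, each an object with "travel": the shift along the tool's x, y, z in m, a list of three; "twist": the turn about the tool's z in degrees; "gripper": the closure in counts, from 0 (fully open) to 255 (shut). In form: [{"travel": [tx, ty, tz], "twist": twist, "gripper": gripper}, ...]. A call has exactly 8 rows; each row shifts and turns the commanded pose from where the row before left it, along the tool's axes as they then stand; what a row does not reach is not made up. A row lasts 1/8 s, in which the tool goes at most 62.5 mm and 10.7 degrees, less where a joint would pass 70% of its speed; a pose out of reach is approached as far as the arm can. A call is refused whole if a number of a shift passes 0.0625 or a number of a turn 10.7, either way. A call with a gripper value outside its range is refused whole. The fingers move at their own pace and stop on an object; "grip_force" is the grip in N (left out, the last holds). Time passes only in rows, so rows that do not move let the fingers close, or fill a call up. It gives the time, the measured TCP pose, the force and the opening at its end, in the units of the state.
- bot.observe(): the state, without advancing time (a new reading comes with each control period).
- bot.camera(name): name is "scene" or "top"; returns the picture (384x512x3 uint8, red, green, blue); there is no depth.
- bot.camera_params(name): a dict with "mtx" (3x3 intrinsics, pixels), "R" (3x3) and "t" (3): a world point X has camera coordinates R X + t. Camera axes: x right, y down, z forward; pixel columns grow to the right and rows downward; lengths in m; the calibration is good to about 2 mm. A picture is of the moment at which its call begins. camera_params takes no time and is no camera call.
- bot.job_done(): hands the job in, once; it reports no verdict.
The state is a dict: "t": time; "qpos": joint angles; "qd": joint speeds; "effort": joint torques, N m; "ee_pos": TCP position; "orientation": TCP orientation; "force": force on the tool from outside, world axes, zero at the start; "wrist_torque": the same for the moment, N m; "gripper_width": finger opening in m.
Only numpy, scipy, OpenCV 4.12 (cv2) and the standard library are available. Lean on these libraries where they do the work, as an engineer would, in place of code of your own. Each camera call takes 0.05 s, during which the arm holds its last target.

## Working session

There is one attempt and no reset: what is moved stays moved. The work goes in short steps, Python scripts to look and compute and a tool call to move; the robot and the scene stay as the last step left them, time stands still between calls to the robot, and variables do not carry over. Pictures are saved under pics/ and viewed, and the job is handed in when it is done.

Besides the shell and the picture viewer there is one more tool, called after "Request:" by a JSON object that holds its "op" and its "data". servo_tool: Moves the arm, as the interface text tells. Its arguments: {"type":"object","properties":{"deltas":{"type":"array"},"grip_force":{"type":"number"}},"required":["deltas"]}

```bash
ls; mkdir -p pics; python3 - <<'E'
from workcell import bot
import cv2
for n in("scene","top"):
    cv2.imwrite(f"pics/{n}0.png",bot.camera(n)[:,:,::-1]); print({k:v.round(3).tolist() for k,v in bot.camera_params(n).items()})
o=bot.observe();print(o)
E
```

```text
pics
{'mtx': [[405.508, 0.0, 253.227], [0.0, 405.508, 194.442], [0.0, 0.0, 1.0]], 'R': [[0.094, 0.996, -0.006], [0.824, -0.081, -0.56], [-0.558, 0.048, -0.828]], 't': [-0.052, -0.438, 1.728]}
{'mtx': [[414.144, 0.0, 260.481], [0.0, 414.144, 190.577], [0.0, 0.0, 1.0]], 'R': [[-0.005, -1.0, 0.01], [-0.987, 0.003, -0.163], [0.163, -0.011, -0.987]], 't': [-0.022, 0.588, 1.152]}
{'t': 0.1, 'qpos': array([-1.47125494e+00,  3.26878663e-01, -1.93467230e-01,  1.05198056e+00,
       -1.19068861e-05,  1.43660833e+00]), 'qd': array([ 0.00032885, -0.00270345,  0.00319295,  0.00248319,  0.0022002 ,
       -0.00066666]), 'effort': array([ 8.08745172e-04, -4.44239974e+01,  2.63038069e+01,  7.87658704e-03,
       -8.30848035e-05,  1.54041277e-05]), 'ee_pos': array([ 0.12734732, -0.53453518,  0.2305816 ]), 'orientation': array([[ 9.72809426e-01,  2.31606983e-01, -1.63907528e-04],
       [ 2.31606961e-01, -9.72808255e-01,  1.52136964e-03],
       [ 1.92909235e-04, -1.51796485e-03, -9.99998829e-01]]), 'force': array([ 0.61262203,  0.63240019, -0.54842005]), 'wrist_torque': array([-0.00254865, -0.02302165, -0.0498234 ]), 'gripper_width': 0.08529027656840038}
```

View pics/scene0.png

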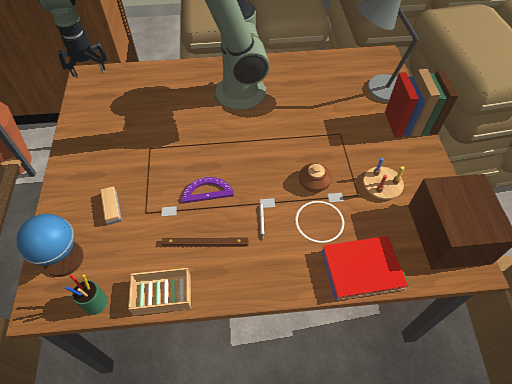

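View pics/top0.png

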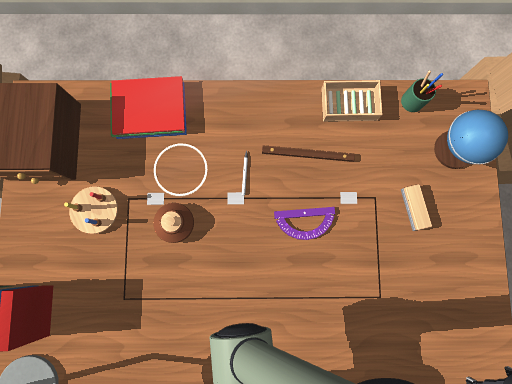

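The top view shows the pot near (174,222), the ring around (180,169), and the rail from (263,150) to (360,158). The protractor's edge runs from (276,212) to (335,208), and the pen is near (246,172). Next I'll measure each of these.

```bash
cat > h.py <<'E'
import numpy as np, cv2
from workcell import bot
P={n:bot.camera_params(n) for n in("scene","top")}
def w(n,uv,z):
    p=P[n];uv=np.atleast_2d(uv).astype(float)
    d=np.c_[uv,np.ones(len(uv))]@np.linalg.inv(p['mtx']).T@p['R']
    c=-p['R'].T@p['t'];s=(z-c[2])/d[:,2]
    return (c+s[:,None]*d)[:,:2]
def px(n,X):
    p=P[n];X=np.atleast_2d(X);q=(X@p['R'].T+p['t'])@p['mtx'].T
    return q[:,:2]/q[:,2:]
def purple(img):
    hsv=cv2.cvtColor(img,cv2.COLOR_RGB2HSV)
    m=cv2.inRange(hsv,(125,90,40),(160,255,255))
    n,l,s,c=cv2.connectedComponentsWithStats(m)
    k=1+np.argmax(s[1:,4]);return (l==k).astype(np.uint8)
def prot(n,img,z=0.012):
    m=purple(img);c=max(cv2.findContours(m,cv2.RETR_EXTERNAL,cv2.CHAIN_APPROX_NONE)[0],key=len)[:,0]
    return w(n,c,z)
def up(img,box,k=4):
    x0,y0,x1,y1=box;return cv2.resize(img[y0:y1,x0:x1],None,fx=k,fy=k,interpolation=cv2.INTER_CUBIC)
E
python3 - <<'E'
from h import *
for n in("scene","top"):
    im=cv2.imread(f"pics/{n}0.png")[:,:,::-1].copy()
    hsv=cv2.cvtColor(im,cv2.COLOR_RGB2HSV)
    # ring
    m=cv2.inRange(hsv,(0,0,190),(180,60,255));
    b=(285,190,360,250) if n=="scene" else (148,138,214,202)
    mm=np.zeros_like(m);mm[b[1]:b[3],b[0]:b[2]]=m[b[1]:b[3],b[0]:b[2]]
    N,l,s,c=cv2.connectedComponentsWithStats(mm);k=1+np.argmax(s[1:,2]*s[1:,3])
    ys,xs=np.where(l==k);q=w(n,np.c_[xs,ys],0)
    A=np.c_[2*q,np.ones(len(q))];sol=np.linalg.lstsq(A,(q**2).sum(1),rcond=None)[0]
    print(n,"ring",sol[:2],np.sqrt(sol[2]+sol[:2]@sol[:2]),len(q))
    c=prot(n,im);r=cv2.minAreaRect(c.astype(np.float32)*1000);print("prot",r,cv2.boxPoints(r))
cv2.imwrite("pics/a.png",up(cv2.imread("pics/top0.png"),(145,130,275,250),6)[:600])
cv2.imwrite("pics/b.png",up(cv2.imread("pics/top0.png"),(245,130,375,245),6)[:600])
cv2.imwrite("pics/c.png",up(cv2.imread("pics/scene0.png"),(150,150,350,260),4)[:600])
E
```

```text
scene ring [0.65986959 0.21499853] 0.07824361390102239 243
prot ((495.028564453125, -159.9654998779297), (97.7186279296875, 179.2510223388672), 4.213244438171387) [[ 439.7166   -74.17183]
 [ 452.886   -252.93843]
 [ 550.3405  -245.75917]
 [ 537.17114  -66.99257]]
top ring [0.66305081 0.21908183] 0.07813542063910771 327
prot ((494.4323425292969, -156.34141540527344), (89.96289825439453, 179.85684204101562), 4.1931047439575195) [[ 442.99588  -69.94267]
 [ 456.1467  -249.31807]
 [ 545.8688  -242.74016]
 [ 532.718    -63.36476]]
```

View pics/a.png

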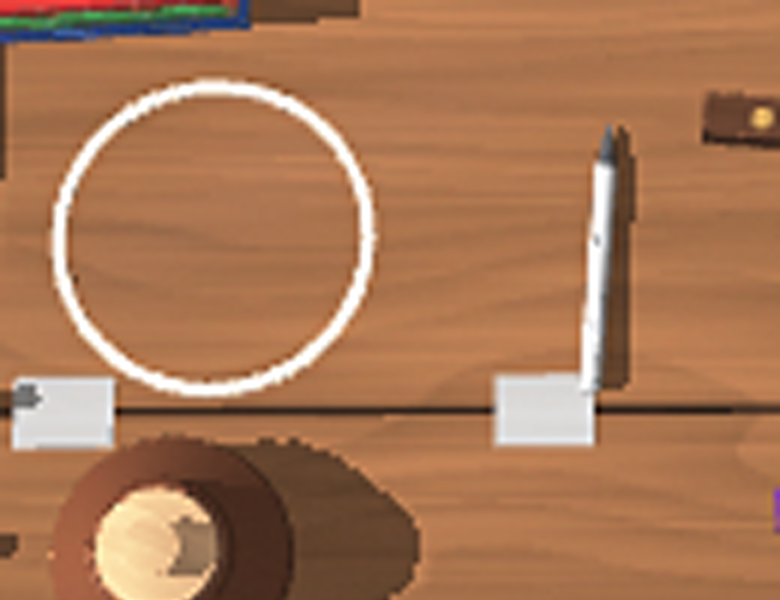

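View pics/b.png

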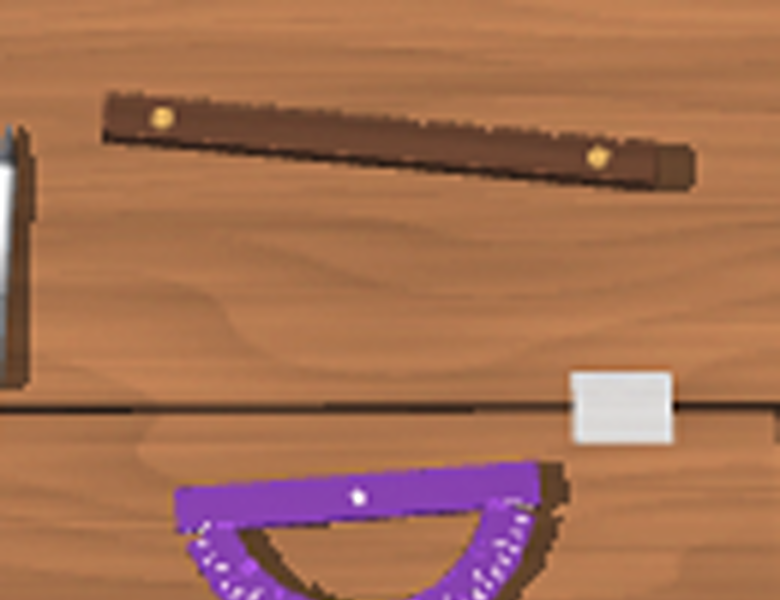

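View pics/c.png

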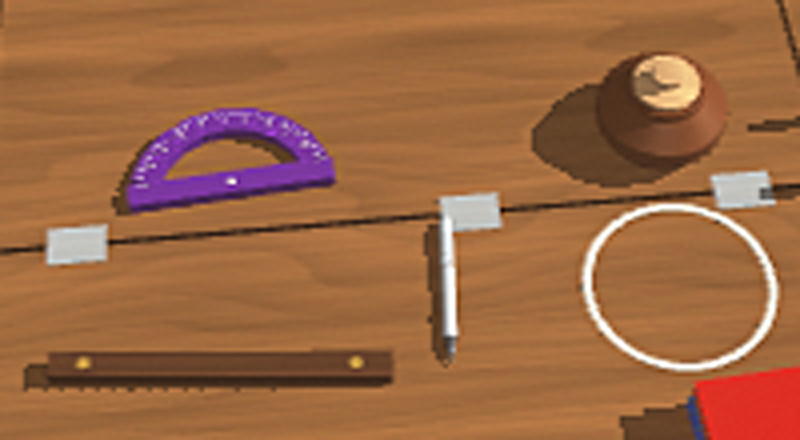

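```bash
python3 - <<'E'
from h import *
t=cv2.imread("pics/top0.png");s=cv2.imread("pics/scene0.png")
cv2.imwrite("pics/d.png",np.hstack([up(t,(144,192,204,252),6),up(s,(290,150,350,210),6)]))
cv2.imwrite("pics/e.png",np.vstack([up(t,(258,142,368,168),7),up(s,(152,230,262,256),7)]))
# crop e: top rail front-bottom; 
E
```

```text
(no output)
```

View pics/d.png

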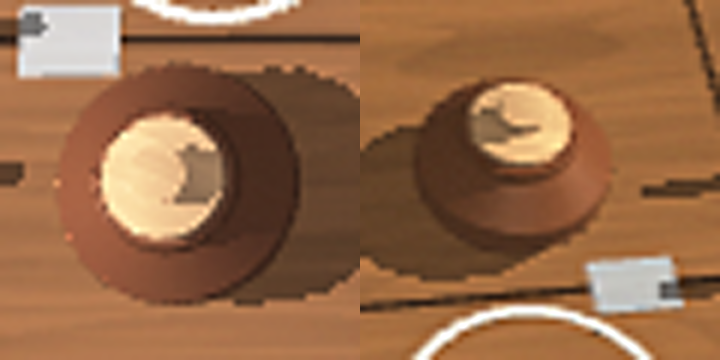

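View pics/e.png

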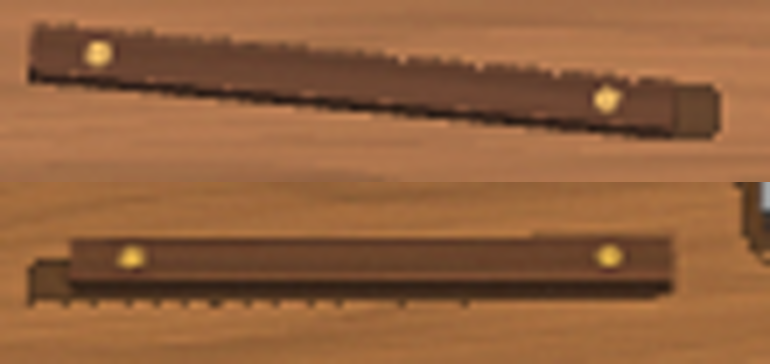

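```bash
python3 - <<'E'
from h import *
from scipy.optimize import least_squares
a=w("top",[(262.3,153.6),(354,161.6)],0);b=w("scene",[(248.1,237.7),(162,238.1)],.018)
for e in(a,b): d=e[0]-e[1];print("rail",e.round(4).tolist(),"mid",e.mean(0),np.linalg.norm(d),"xaxis ang",np.arctan2(-d[0],d[1]))
th=np.linspace(0,2*np.pi,120)
def circ(x,y,r,z): return np.c_[x+r*np.cos(th),y+r*np.sin(th),0*th+z]
def ext(n,x,y):
    q=np.vstack([px(n,circ(x,y,r,z)) for r,z in((.047,0),(.058,.02),(.058,.036),(.034,.062))]);return q
def f(v,n):
    q=ext(n,*v)
    if n=="top": return np.r_[q.min(0)-[153.7,202.8],q.max(0)-[193.8,242.5]]
    return np.r_[q[:,0].min()-299.2,q[:,0].max()-331.7,q[:,1].max()-191.7]
for n in("top","scene"):
    r=least_squares(f,[.53,.22],args=(n,));print("pot",n,r.x,r.fun)
# pen ends
print("pen",w("top",[(245+0,130)+np.array([607,130])/6-[100,0],(145,130)+np.array([588,390])/6],.006), w("scene",[np.array([448,220])/4+[150,150],np.array([450,360])/4+[150,150]],.006))
print("turntable",w("top",[(93,211)],.03))
R=bot.observe()['orientation'];print(R.round(3))
E
```

```text
rail [[0.7109, -0.0309], [0.6851, -0.3112]] mid [ 0.69799686 -0.17103292] 0.281481383191029 xaxis ang -0.09201184704949017
rail [[0.7106, -0.0312], [0.6849, -0.3094]] mid [ 0.69774898 -0.17029987] 0.2794680836961199 xaxis ang -0.09174756940087277
pot top [0.49818158 0.2274645 ] [-0.50902692 -0.35179984  0.51735153  0.33716711]
pot scene [0.49437702 0.22743596] [-0.43681235  0.4306071  -0.0241909 ]
pen [[0.71556269 0.01833647]
 [0.58200637 0.02774277]] [[0.58219923 0.02795983]
 [0.71714963 0.01525394]]
turntable [[0.53279634 0.46271388]]
[[ 0.973  0.232 -0.   ]
 [ 0.232 -0.973  0.002]
 [ 0.    -0.002 -1.   ]]
```

Request:
{"op": "servo_tool", "data": {"deltas": [{"travel":[0.03,-0.018,0],"twist":0,"gripper":165},{"travel":[0.045,-0.028,0],"twist":0,"gripper":165},{"travel":[0.045,-0.028,0],"twist":0,"gripper":165},{"travel":[0.045,-0.028,0],"twist":0,"gripper":165},{"travel":[0.045,-0.028,0],"twist":0,"gripper":165},{"travel":[0.045,-0.028,0],"twist":0,"gripper":165},{"travel":[0.045,-0.028,0],"twist":0,"gripper":165},{"travel":[0.045,-0.028,0],"twist":0,"gripper":165}], "grip_force": 20}}

```text
t: 1.1
ee_pos: [0.4144, -0.2455, 0.2311]
orientation: [[0.973, 0.232, -0.0], [0.232, -0.973, 0.0], [-0.0, -0.0, -1.0]]
force: [-0.1, -0.7, -1.0]
gripper_width: 0.0302
```

Request:
{"op": "servo_tool", "data": {"deltas": [{"travel":[0.0266,-0.01655,0.02],"twist":0,"gripper":165},{"travel":[0.0266,-0.01655,0.03],"twist":0,"gripper":165},{"travel":[0.0266,-0.01655,0.03],"twist":0,"gripper":165},{"travel":[0.0266,-0.01655,0.03],"twist":0,"gripper":165},{"travel":[0,0,0.03],"twist":9.2,"gripper":165},{"travel":[0,0,0.03],"twist":0,"gripper":165},{"travel":[0,0,0.015],"twist":0,"gripper":165},{"travel":[0,0,0],"twist":0,"gripper":165}]}}

```text
t: 2.1
ee_pos: [0.5008, -0.1576, 0.0454]
orientation: [[0.997, 0.073, -0.002], [0.073, -0.997, 0.001], [-0.002, -0.001, -1.0]]
force: [-0.6, 0.0, 0.2]
gripper_width: 0.03
```

```bash
cat > snap.py <<'E'
import sys
from h import *
k=sys.argv[1];b=[int(v) for v in sys.argv[2:10]]
t=bot.camera("top")[:,:,::-1];s=bot.camera("scene")[:,:,::-1]
cv2.imwrite(f"pics/top_{k}.png",t);cv2.imwrite(f"pics/scene_{k}.png",s)
A=up(t,b[:4],4);B=up(s,b[4:],4);h=max(len(A),len(B))
p=lambda I:np.pad(I,((0,h-len(I)),(0,0),(0,0)))
cv2.imwrite(f"pics/{k}.png",np.hstack([p(A),p(B)])[:600,:800])
o=bot.observe();print(o['t'],o['ee_pos'].round(4),o['force'].round(2),o['gripper_width'])
E
python3 snap.py p1 260 150 360 270 160 120 260 240
```

```text
2.2 [ 0.5021 -0.1582  0.047 ] [ 0.15  0.28 -0.67] 0.030238572553379778
```

View pics/p1.png

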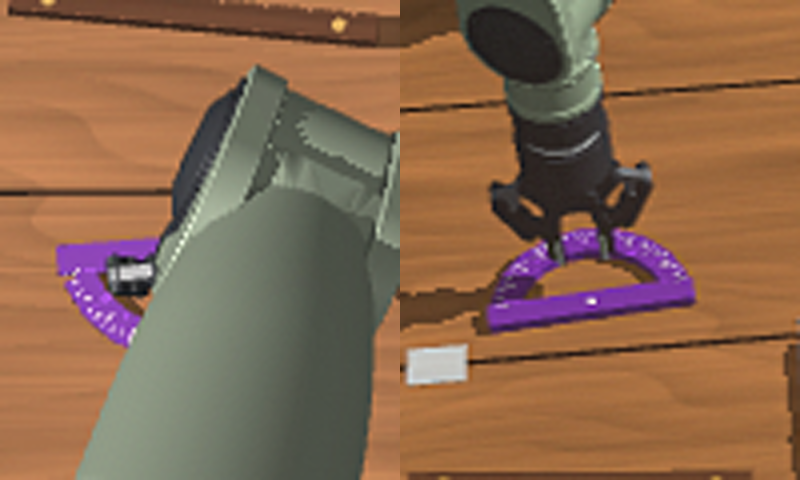

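```bash
python3 - <<'E'
from h import *
print(w("scene",[(199.3,184.7),(210.8,183.6)],.047), w("scene",[(199.3,184.7),(210.8,183.6)],.052))
o=np.array([400,480]); 
for z in(.047,.012,.005):
  q=px("scene",[(.502,-.158-.0225,z),(.502,-.158+.0225,z),(.502,-.158,z)]);print(z,q.round(1).tolist(),((q-[160,120])*4+[400,0]).round(0).tolist())
E
```

```text
[[ 0.50450652 -0.18176284]
 [ 0.50372193 -0.14208386]] [[ 0.50813551 -0.18125349]
 [ 0.50735436 -0.14174875]]
0.047 [[199.7, 184.1], [212.7, 183.0], [206.2, 183.6]] [[559.0, 256.0], [611.0, 252.0], [585.0, 254.0]]
0.012 [[200.8, 189.9], [213.6, 188.8], [207.2, 189.3]] [[563.0, 279.0], [614.0, 275.0], [589.0, 277.0]]
0.005 [[201.0, 191.0], [213.7, 190.0], [207.4, 190.5]] [[564.0, 284.0], [615.0, 280.0], [590.0, 282.0]]
```

Request:
{"op": "servo_tool", "data": {"deltas": [{"travel":[0,0,0.01],"twist":0,"gripper":165},{"travel":[0,0,0.01],"twist":0,"gripper":165},{"travel":[0,0,0.008],"twist":0,"gripper":165},{"travel":[0,0,0.006],"twist":0,"gripper":165},{"travel":[0,0,0.004],"twist":0,"gripper":165},{"travel":[0,0,0.003],"twist":0,"gripper":165},{"travel":[0,0,0.002],"twist":0,"gripper":165},{"travel":[0,0,0],"twist":0,"gripper":165}]}}

```text
t: 3.2
ee_pos: [0.5016, -0.1579, 0.0032]
orientation: [[0.997, 0.073, -0.0], [0.073, -0.997, 0.0], [-0.0, -0.0, -1.0]]
force: [1.0, -0.0, -0.7]
gripper_width: 0.0304
```

```bash
python3 snap.py p2 260 150 360 270 160 120 260 240
```

```text
3.3 [ 0.5017 -0.1579  0.0034] [ 0.53 -0.68  1.12] 0.030063739375653036
```

View pics/p2.png

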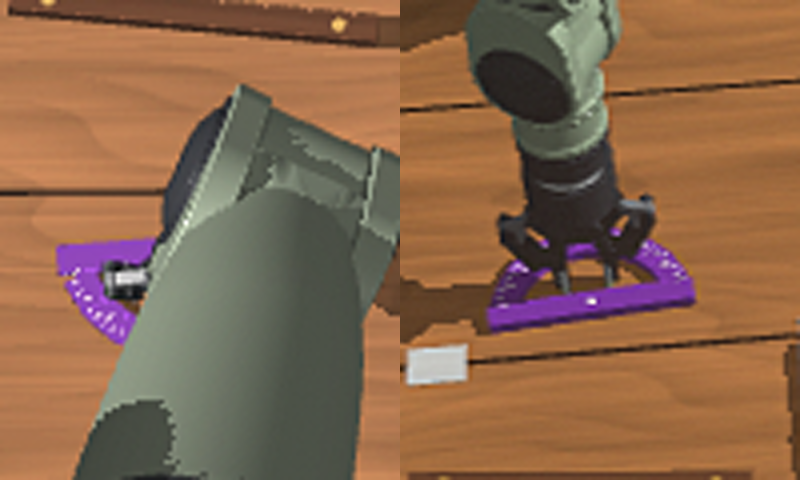

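Request:
{"op": "servo_tool", "data": {"deltas": [{"travel":[0.003,0,0],"twist":0,"gripper":165},{"travel":[0.006,0,0],"twist":0,"gripper":165},{"travel":[0.009,0,0],"twist":1.0,"gripper":165},{"travel":[0.011,0,0],"twist":1.7,"gripper":165},{"travel":[0.011,0,0],"twist":1.7,"gripper":165},{"travel":[0.011,0,0],"twist":1.7,"gripper":165},{"travel":[0.011,0,0],"twist":1.7,"gripper":165},{"travel":[0.01,0,0],"twist":1.7,"gripper":165}]}}

```text
t: 4.3
ee_pos: [0.5744, -0.1567, 0.0033]
orientation: [[0.996, -0.094, 0.0], [-0.094, -0.996, 0.0], [0.0, -0.0, -1.0]]
force: [-2.1, 1.1, 1.8]
gripper_width: 0.0301
```

```bash
python3 snap.py p3 260 140 360 260 160 150 260 270
```

```text
4.4 [ 0.5755 -0.157   0.0034] [0.08 0.1  0.25] 0.03015998287546264
```

View pics/p3.png

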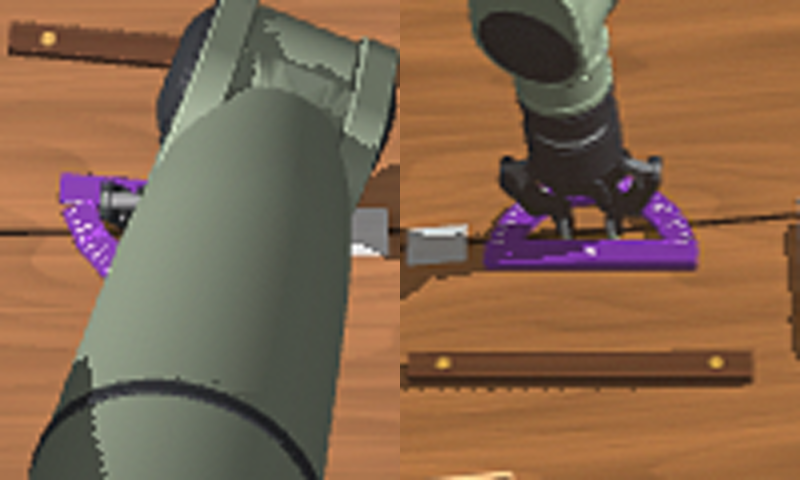

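Request:
{"op": "servo_tool", "data": {"deltas": [{"travel":[0.006,0,0],"twist":0,"gripper":165},{"travel":[0.01,0,0],"twist":0,"gripper":165},{"travel":[0.012,0,0],"twist":0,"gripper":165},{"travel":[0.012,0,0],"twist":0,"gripper":165},{"travel":[0.012,0,0],"twist":0,"gripper":165},{"travel":[0.012,0,0],"twist":0,"gripper":165},{"travel":[0.008,0,0],"twist":0,"gripper":165},{"travel":[0.004,0,0],"twist":0,"gripper":165}]}}

```text
t: 5.4
ee_pos: [0.6496, -0.1638, 0.0032]
orientation: [[0.996, -0.092, -0.0], [-0.092, -0.996, -0.0], [-0.0, 0.0, -1.0]]
force: [-2.8, 0.8, 2.0]
gripper_width: 0.0299
```

```bash
python3 snap.py p4 260 130 360 250 160 150 260 270
```

```text
5.5 [ 0.6498 -0.1638  0.0032] [ 0.4  -0.05 -0.03] 0.029935753110251165
```

View pics/p4.png

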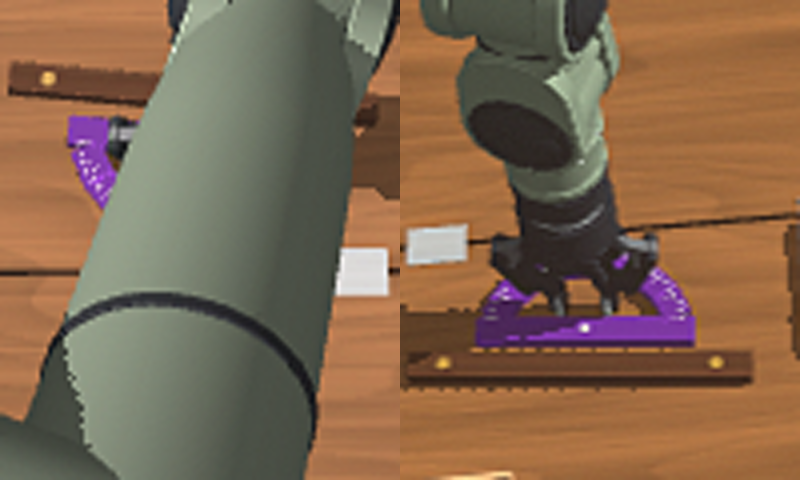

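Request:
{"op": "servo_tool", "data": {"deltas": [{"travel":[0.003,0,0],"twist":0,"gripper":165},{"travel":[0.003,0,0],"twist":0,"gripper":165},{"travel":[0.002,0,0],"twist":0,"gripper":165},{"travel":[0.001,0,0],"twist":0,"gripper":165},{"travel":[0.001,0,0],"twist":0,"gripper":165},{"travel":[0.001,0,0],"twist":0,"gripper":165},{"travel":[0.001,0,0],"twist":0,"gripper":165},{"travel":[0.001,0,0],"twist":0,"gripper":165}]}}

```text
t: 6.5
ee_pos: [0.6622, -0.1649, 0.0033]
orientation: [[0.996, -0.092, 0.0], [-0.092, -0.996, 0.0], [0.0, -0.0, -1.0]]
force: [-1.8, -0.3, -0.2]
gripper_width: 0.0303
```

Request:
{"op": "servo_tool", "data": {"deltas": [{"travel":[0.0005,0,0],"twist":0,"gripper":165},{"travel":[0.0005,0,0],"twist":0,"gripper":165},{"travel":[0.0005,0,0],"twist":0,"gripper":165},{"travel":[0.0005,0,0],"twist":0,"gripper":165},{"travel":[0,0,0],"twist":0,"gripper":165},{"travel":[0,0,0],"twist":0,"gripper":165},{"travel":[0,0,0],"twist":0,"gripper":165},{"travel":[0,0,0],"twist":0,"gripper":165}]}}

```text
t: 7.5
ee_pos: [0.6633, -0.165, 0.0032]
orientation: [[0.996, -0.093, -0.002], [-0.093, -0.996, 0.0], [-0.002, -0.0, -1.0]]
force: [-5.6, 1.1, 4.0]
gripper_width: 0.0304
```

```bash
python3 snap.py p5 260 130 360 250 160 150 260 270
```

```text
7.6 [ 0.6633 -0.165   0.0032] [-5.27  0.58  2.56] 0.030089621156965722
```

View pics/p5.png

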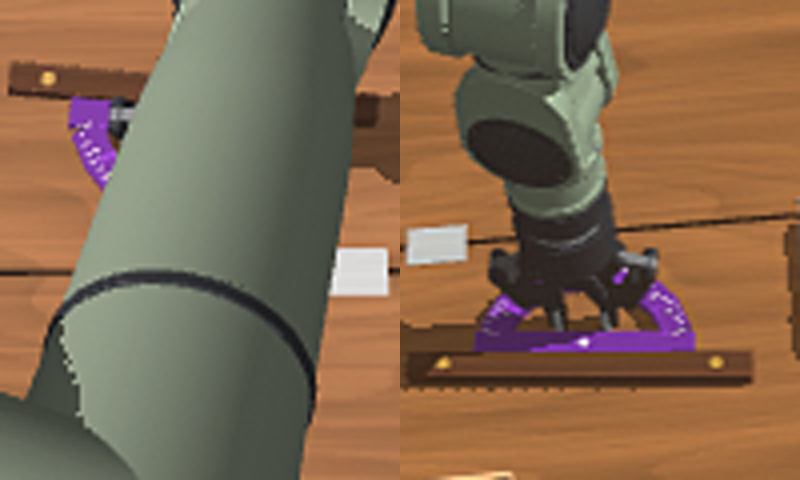

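Request:
{"op": "servo_tool", "data": {"deltas": [{"travel":[0.0005,0,0],"twist":0,"gripper":165},{"travel":[0.0005,0,0],"twist":0,"gripper":165},{"travel":[0,0,0],"twist":0,"gripper":165},{"travel":[0,0,0],"twist":0,"gripper":165},{"travel":[-0.002,0,0],"twist":0,"gripper":165},{"travel":[-0.002,0,0],"twist":0,"gripper":165},{"travel":[-0.001,0,0],"twist":0,"gripper":165},{"travel":[0,0,0],"twist":0,"gripper":165}]}}

```text
t: 8.6
ee_pos: [0.6606, -0.1649, 0.0034]
orientation: [[0.996, -0.092, 0.001], [-0.092, -0.996, -0.0], [0.001, 0.0, -1.0]]
force: [0.4, 0.0, -0.2]
gripper_width: 0.0301
```

Request:
{"op": "servo_tool", "data": {"deltas": [{"travel":[0,0,-0.01],"twist":0,"gripper":165},{"travel":[0,0,-0.03],"twist":0,"gripper":165},{"travel":[0,0,-0.04],"twist":0,"gripper":165},{"travel":[0,0,-0.04],"twist":0,"gripper":105},{"travel":[-0.0287,-0.0373,0],"twist":0,"gripper":105},{"travel":[-0.0287,-0.0373,0],"twist":0,"gripper":105},{"travel":[-0.0287,-0.0373,0],"twist":0,"gripper":105},{"travel":[-0.0287,-0.0373,0],"twist":0,"gripper":105}]}}

```text
t: 9.6
ee_pos: [0.5593, -0.0045, 0.1243]
orientation: [[0.996, -0.093, 0.002], [-0.093, -0.996, -0.0], [0.002, -0.0, -1.0]]
force: [0.1, -0.2, -0.3]
gripper_width: 0.0502
```

Request:
{"op": "servo_tool", "data": {"deltas": [{"travel":[-0.0287,-0.0373,0],"twist":0,"gripper":105},{"travel":[-0.0287,-0.0373,0],"twist":0,"gripper":105},{"travel":[-0.0287,-0.0373,0],"twist":0,"gripper":105},{"travel":[-0.0287,-0.0373,0],"twist":0,"gripper":105},{"travel":[-0.0287,-0.0373,0],"twist":0,"gripper":105},{"travel":[-0.0287,-0.0373,0],"twist":-1.65,"gripper":105},{"travel":[0,0,0.02],"twist":0,"gripper":105},{"travel":[0,0,0],"twist":0,"gripper":105}]}}

```text
t: 10.6
ee_pos: [0.3955, 0.1251, 0.1102]
orientation: [[0.998, 0.068, -0.005], [0.068, -0.994, 0.081], [0.001, -0.081, -0.997]]
force: [-0.4, 0.5, 1.2]
gripper_width: 0.0503
```

```bash
python3 snap.py q1 250 130 350 250 270 100 370 220; python3 - <<'E'
from h import *
im=cv2.imread("pics/scene_q1.png"); cv2.imwrite("pics/q1r.png",np.vstack([up(im,(150,215,262,265),7)[:340],up(cv2.imread("pics/top_q1.png"),(258,140,370,200),4)]))
E
```

```text
10.7 [0.3967 0.1249 0.1109] [0.89 0.62 1.08] 0.050346958931020154Traceback (most recent call last):
  File "<stdin>", line 2, in <module>
    return _nx.concatenate(arrs, 0, dtype=dtype, casting=casting)
           ~~~~~~~~~~~~~~~^^^^^^^^^^^^^^^^^^^^^^^^^^^^^^^^^^^^^^^
ValueError: all the input array dimensions except for the concatenation axis must match exactly, but along dimension 1, the array at index 0 has size 784 and the array at index 1 has size 448
```

View pics/q1.png

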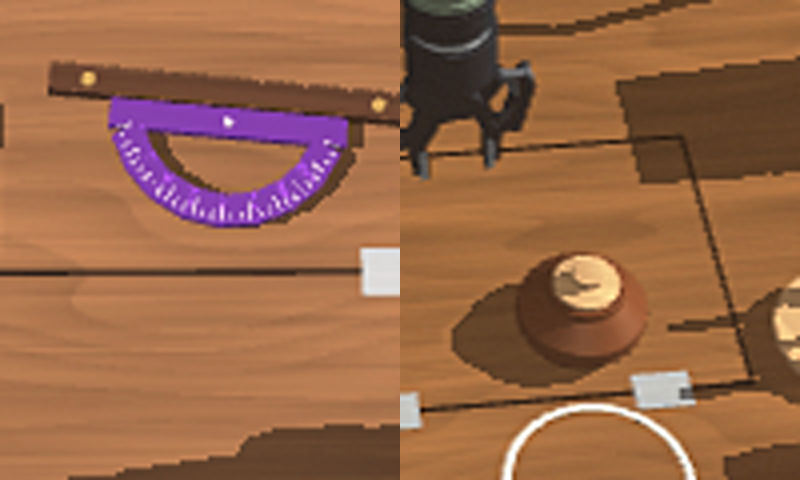

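View pics/scene_q1.png

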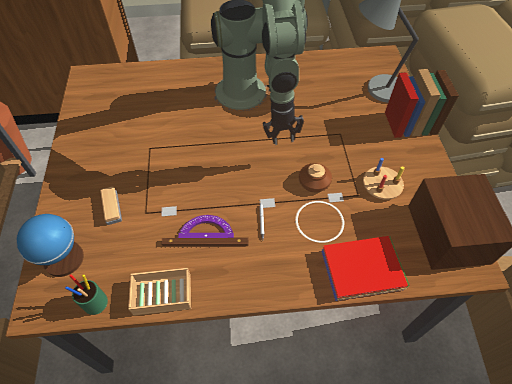

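```bash
python3 - <<'E'
from h import *
o=bot.observe();print(o['qpos'].round(3),o['qd'].round(2),o['orientation'].round(3),o['ee_pos'])
E
```

```text
[ 0.066  0.209 -0.711  0.65   0.082  3.141] [-0.01 -0.    0.01 -0.    0.    0.  ] [[ 0.998  0.067 -0.004]
 [ 0.067 -0.994  0.081]
 [ 0.002 -0.081 -0.997]] [0.39672695 0.12485749 0.11085716]
```

Request:
{"op": "servo_tool", "data": {"deltas": [{"travel":[0,0,0],"twist":-10.5,"gripper":105},{"travel":[0,0,0],"twist":-10.5,"gripper":105},{"travel":[0,0,0],"twist":-10.5,"gripper":105},{"travel":[0,0,0],"twist":-10.5,"gripper":105},{"travel":[0,0,0],"twist":-10.5,"gripper":105},{"travel":[0,0,0],"twist":-10.5,"gripper":105},{"travel":[0,0,0],"twist":-10.5,"gripper":105},{"travel":[0,0,0],"twist":-10.5,"gripper":105}]}}

```text
t: 11.7
ee_pos: [0.3971, 0.1247, 0.111]
orientation: [[0.032, 0.999, -0.003], [0.996, -0.032, 0.081], [0.081, -0.006, -0.997]]
force: [0.4, -0.5, 0.2]
gripper_width: 0.0501
```

Request:
{"op": "servo_tool", "data": {"deltas": [{"travel":[0,0,0],"twist":-10.7,"gripper":105},{"travel":[0,0,0],"twist":-10.7,"gripper":105},{"travel":[0,0,0],"twist":-10.7,"gripper":105},{"travel":[0,0,0],"twist":-10.7,"gripper":105},{"travel":[0,0,0],"twist":-10.7,"gripper":105},{"travel":[0,0,0],"twist":-10.7,"gripper":105},{"travel":[0,0,0],"twist":-10.7,"gripper":105},{"travel":[0,0,0],"twist":-10.7,"gripper":105}]}}

```text
t: 12.7
ee_pos: [0.3972, 0.1247, 0.111]
orientation: [[-0.994, 0.108, -0.003], [0.108, 0.991, 0.081], [0.012, 0.081, -0.997]]
force: [-0.5, 0.6, 0.1]
gripper_width: 0.0502
```

```bash
python3 - <<'E'
from h import *
o=bot.observe();R=o['orientation'];print(o['qpos'].round(3),R.round(3),o['ee_pos'])
print(R.T@(np.array([.405,.233,.10])-o['ee_pos']))
E
```

```text
[ 0.066  0.209 -0.71   0.65   0.082  0.174] [[-0.994  0.108 -0.003]
 [ 0.108  0.991  0.081]
 [ 0.012  0.081 -0.997]] [0.3971882  0.12466954 0.11098719]
[0.00379318 0.10729702 0.01975328]
```

Request:
{"op": "servo_tool", "data": {"deltas": [{"travel":[0,0.01,0.002],"twist":0,"gripper":105},{"travel":[0.001,0.018,0.004],"twist":0,"gripper":105},{"travel":[0.001,0.02,0.004],"twist":0,"gripper":105},{"travel":[0.001,0.02,0.004],"twist":0,"gripper":105},{"travel":[0.001,0.02,0.004],"twist":0,"gripper":105},{"travel":[0,0.0193,0.002],"twist":0,"gripper":105},{"travel":[0,0,0],"twist":-2.5,"gripper":105},{"travel":[0,0,0],"twist":0,"gripper":105}]}}

```text
t: 13.7
ee_pos: [0.4045, 0.2339, 0.0991]
orientation: [[-0.997, 0.073, -0.004], [0.072, 0.994, 0.082], [0.01, 0.081, -0.997]]
force: [-0.1, -0.8, -0.1]
gripper_width: 0.0503
```

```bash
python3 snap.py q2 130 150 230 270 270 100 370 220; python3 - <<'E'
from h import *
o=bot.observe();R=o['orientation'];print(o['qpos'].round(3),R.round(3),o['ee_pos'])
print(R.T@(np.array([.407,.2335,.017])-o['ee_pos']))
E
```

```text
13.8 [0.4044 0.2335 0.099 ] [-0.83  0.21 -0.38] 0.050133445565792877
[ 0.313  0.298 -0.622  0.63   0.079  0.387] [[-0.997  0.073 -0.004]
 [ 0.072  0.994  0.082]
 [ 0.01   0.081 -0.997]] [0.40440712 0.23346983 0.09904039]
[-0.00341572 -0.00642937  0.08175785]
```

View pics/q2.png

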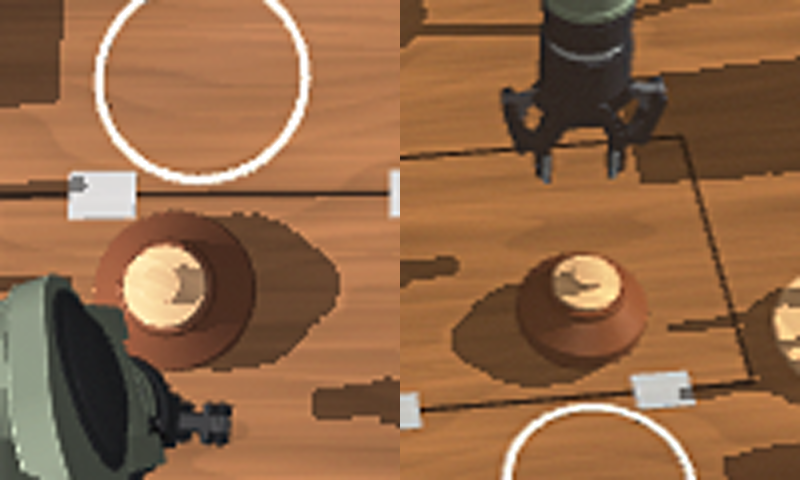

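Request:
{"op": "servo_tool", "data": {"deltas": [{"travel":[-0.001,-0.001,0.01],"twist":0,"gripper":105},{"travel":[-0.001,-0.001,0.015],"twist":0,"gripper":105},{"travel":[-0.001,-0.001,0.015],"twist":0,"gripper":105},{"travel":[0,-0.001,0.015],"twist":0,"gripper":105},{"travel":[0,-0.001,0.012],"twist":0,"gripper":105},{"travel":[0,-0.001,0.01],"twist":0,"gripper":105},{"travel":[0,0,0.005],"twist":-0.5,"gripper":105},{"travel":[0,0,0],"twist":0,"gripper":105}]}}

```text
t: 14.8
ee_pos: [0.4063, 0.2337, 0.0164]
orientation: [[-0.998, 0.062, -0.005], [0.061, 0.995, 0.081], [0.01, 0.081, -0.997]]
force: [0.0, -0.2, 0.3]
gripper_width: 0.0502
```

```bash
python3 snap.py q3 130 150 230 270 270 120 370 240; python3 - <<'E'
from h import *
o=bot.observe();R=o['orientation'];print(o['qpos'].round(3),R.round(3),o['ee_pos'])
E
```

```text
14.9 [0.4067 0.2338 0.0169] [-0.02 -0.19  0.03] 0.04995352010840684
[ 0.312  0.438 -0.695  0.417  0.079  0.375] [[-0.998  0.062 -0.004]
 [ 0.061  0.995  0.082]
 [ 0.009  0.081 -0.997]] [0.40674989 0.23384253 0.01691964]
```

View pics/q3.png

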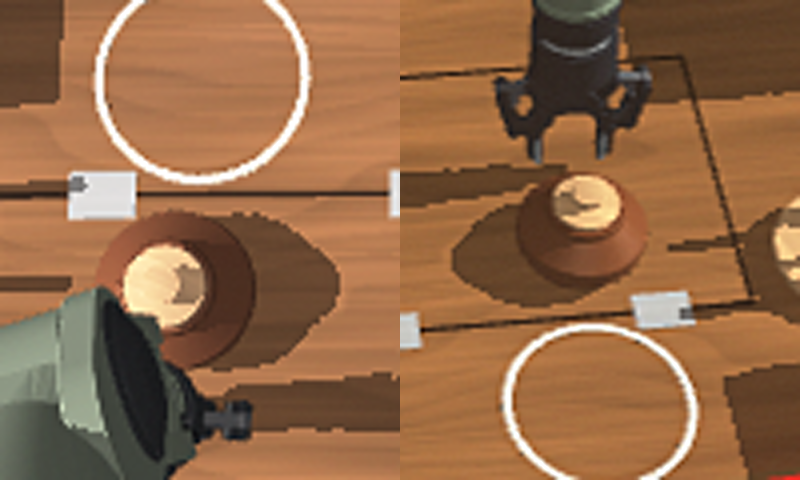

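Request:
{"op": "servo_tool", "data": {"deltas": [{"travel":[-0.008,0,0],"twist":0,"gripper":105},{"travel":[-0.007,0,0],"twist":0,"gripper":105},{"travel":[-0.004,0,0],"twist":0,"gripper":105},{"travel":[-0.003,0,0],"twist":0,"gripper":105},{"travel":[-0.003,0,0],"twist":0,"gripper":105},{"travel":[-0.003,0,0],"twist":0,"gripper":105},{"travel":[-0.003,0,0],"twist":0,"gripper":105},{"travel":[-0.003,0,-0.0003],"twist":0,"gripper":105}]}}

```text
t: 15.9
ee_pos: [0.4385, 0.2318, 0.0163]
orientation: [[-0.998, 0.061, -0.008], [0.06, 0.995, 0.082], [0.013, 0.081, -0.997]]
force: [-3.1, 1.0, 1.1]
gripper_width: 0.0501
```

Request:
{"op": "servo_tool", "data": {"deltas": [{"travel":[-0.004,0,0],"twist":0,"gripper":105},{"travel":[-0.005,0,0],"twist":0,"gripper":105},{"travel":[-0.006,0,0],"twist":0,"gripper":105},{"travel":[-0.007,0,0],"twist":0,"gripper":105},{"travel":[-0.007,0,0],"twist":0,"gripper":105},{"travel":[-0.006,0,0],"twist":0,"gripper":105},{"travel":[-0.005,0,0],"twist":0,"gripper":105},{"travel":[-0.004,0,-0.0005],"twist":0,"gripper":105}]}}

```text
t: 16.9
ee_pos: [0.4846, 0.2288, 0.0167]
orientation: [[-0.998, 0.062, -0.004], [0.061, 0.995, 0.081], [0.009, 0.081, -0.997]]
force: [-3.1, 0.5, -1.6]
gripper_width: 0.0503
```

```bash
python3 snap.py q4 130 130 230 250 270 120 370 240
```

```text
17.0 [0.4853 0.2289 0.0169] [-0.27  0.12 -0.9 ] 0.0501214327960783
```

View pics/q4.png

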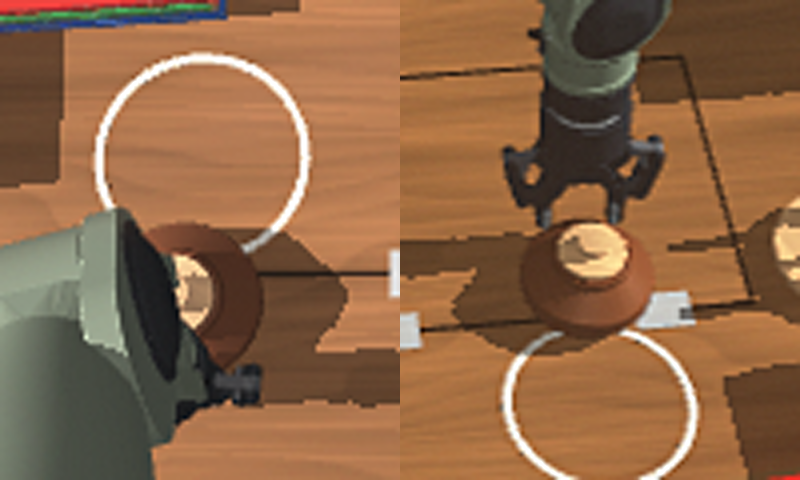

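```bash
cat > potfit.py <<'E'
from h import *
from scipy.optimize import least_squares
th=np.linspace(0,2*np.pi,120)
def ext(n,x,y):
    return np.vstack([px(n,np.c_[x+r*np.cos(th),y+r*np.sin(th),0*th+z]) for r,z in((.047,0),(.058,.02),(.058,.036),(.034,.062))])
def fit(n,l=None,r=None,t=None,b=None):
    def f(v):
        q=ext(n,*v);e=[]
        for k,a in((l,q[:,0].min()),(r,q[:,0].max()),(t,q[:,1].min()),(b,q[:,1].max())):
            if k is not None:e.append(a-k)
        return e
    s=least_squares(f,[.55,.22]);return s.x.round(4),s.fun.round(2)
E
python3 - <<'E'
from potfit import *
print(fit("scene",300,333.3,None,203.8)); print(fit("top",None,130+263/4,130+222/4))
E
```

```text
(array([0.5451, 0.2224]), array([-0.38,  0.38, -0.02]))
(array([0.5482, 0.2243]), array([0., 0.]))
```

Request:
{"op": "servo_tool", "data": {"deltas": [{"travel":[-0.004,0,0],"twist":0,"gripper":105},{"travel":[-0.006,0,0],"twist":0,"gripper":105},{"travel":[-0.008,0,0],"twist":0,"gripper":105},{"travel":[-0.008,0,0],"twist":0,"gripper":105},{"travel":[-0.008,0,0],"twist":0,"gripper":105},{"travel":[-0.007,0,-0.0005],"twist":0,"gripper":105},{"travel":[-0.006,0,0],"twist":0,"gripper":105},{"travel":[-0.006,0,0],"twist":0,"gripper":105}]}}

```text
t: 18.0
ee_pos: [0.5371, 0.2256, 0.0166]
orientation: [[-0.998, 0.062, -0.005], [0.061, 0.995, 0.082], [0.01, 0.081, -0.997]]
force: [-5.4, 0.4, 3.4]
gripper_width: 0.0503
```

Request:
{"op": "servo_tool", "data": {"deltas": [{"travel":[-0.006,0,0],"twist":0,"gripper":105},{"travel":[-0.006,0,0],"twist":0,"gripper":105},{"travel":[-0.006,0,0],"twist":0,"gripper":105},{"travel":[-0.006,0,-0.0005],"twist":0,"gripper":105},{"travel":[-0.005,0,0],"twist":0,"gripper":105},{"travel":[-0.004,0,0],"twist":0,"gripper":105},{"travel":[-0.003,0,0],"twist":0,"gripper":105},{"travel":[-0.002,0,0],"twist":0,"gripper":105}]}}

```text
t: 19.0
ee_pos: [0.5752, 0.2232, 0.0168]
orientation: [[-0.998, 0.062, -0.005], [0.061, 0.995, 0.081], [0.01, 0.081, -0.997]]
force: [-3.1, 0.2, 0.3]
gripper_width: 0.0506
```

```bash
python3 snap.py q5 130 130 230 250 270 150 370 270
```

```text
19.1 [0.5755 0.2232 0.0168] [-2.56  1.05 -1.24] 0.05046250534089917
```

View pics/q5.png

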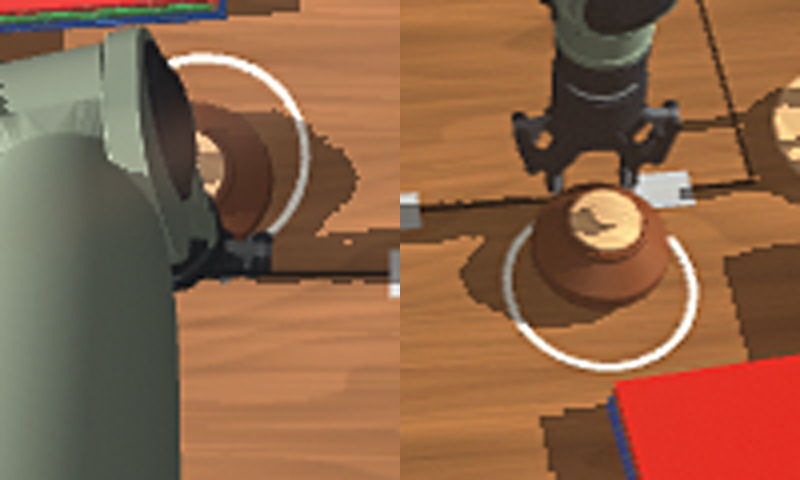

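```bash
python3 - <<'E'
from potfit import *
print(fit("scene",302.75,337.25,None,227.3)); print(fit("top",None,130+273/4,130+101/4))
E
```

```text
(array([0.6384, 0.2167]), array([-0.46,  0.46, -0.03]))
(array([0.6392, 0.2187]), array([0., 0.]))
```

Request:
{"op": "servo_tool", "data": {"deltas": [{"travel":[-0.003,0,0],"twist":0,"gripper":105},{"travel":[-0.004,0,0],"twist":0,"gripper":105},{"travel":[-0.004,0,0],"twist":0,"gripper":105},{"travel":[-0.004,0,0],"twist":0,"gripper":105},{"travel":[-0.003,0,0],"twist":0,"gripper":105},{"travel":[-0.002,0,0],"twist":0,"gripper":105},{"travel":[-0.002,0,0],"twist":0,"gripper":105},{"travel":[0,0,0],"twist":0,"gripper":105}]}}

```text
t: 20.1
ee_pos: [0.5973, 0.2219, 0.0167]
orientation: [[-0.998, 0.062, -0.004], [0.061, 0.995, 0.081], [0.009, 0.081, -0.997]]
force: [-2.5, -0.6, 1.8]
gripper_width: 0.0505
```

Request:
{"op": "servo_tool", "data": {"deltas": [{"travel":[0.003,0,0],"twist":0,"gripper":105},{"travel":[0.006,0,0],"twist":0,"gripper":105},{"travel":[0.015,0,0],"twist":0,"gripper":105},{"travel":[0.03,0,0],"twist":0,"gripper":105},{"travel":[0.03,0,-0.01],"twist":0,"gripper":105},{"travel":[0.03,0,-0.03],"twist":0,"gripper":105},{"travel":[0.03,0,-0.03],"twist":0,"gripper":105},{"travel":[0.03,0,-0.03],"twist":0,"gripper":105}]}}

```text
t: 21.1
ee_pos: [0.4233, 0.2244, 0.119]
orientation: [[-0.998, 0.062, -0.003], [0.061, 0.995, 0.082], [0.008, 0.081, -0.997]]
force: [-0.3, 0.0, -0.4]
gripper_width: 0.0502
```

```bash
python3 snap.py q6 130 130 230 250 270 150 370 270
```

```text
21.2 [0.4228 0.2248 0.1207] [-0.11 -0.07  0.25] 0.05042972140453574
```

View pics/q6.png

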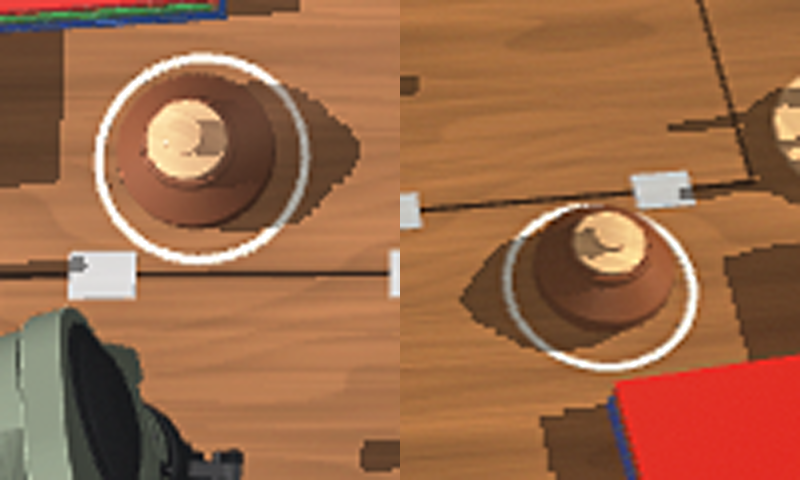

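View pics/top_q6.png

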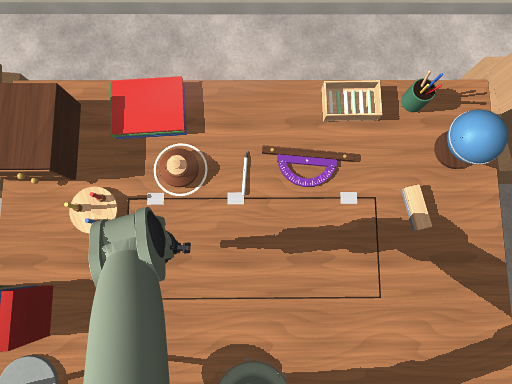

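```bash
python3 - <<'E'
from potfit import *
print("scene",fit("scene",270+134/4,270+272/4,None,150+328/4),"ring .6599 .2150"); print("top",fit("top",130+117/4,130+275/4,130+73/4,130+228/4),"ring .6631 .2191")
for n in("top","scene"):
    r=cv2.minAreaRect(prot(n,cv2.imread(f"pics/{n}_q6.png")[:,:,::-1].copy()).astype(np.float32)); 
    b=cv2.boxPoints(r); b=b[np.argsort(-b[:,0])][:2];b=b[np.argsort(-b[:,1])]
    d=b[0]-b[1];X=np.array([.9958,-.092]);Y=np.array([.092,.9958]);m=np.array([.6979,-.1707])
    print(n,b,((b-m)@X).round(4),((b-m)@Y).round(4))
t=cv2.imread("pics/top_q6.png");s=cv2.imread("pics/scene_q6.png")
cv2.imwrite("pics/z.png",np.vstack([up(t,(258,140,368,180),7),up(s,(152,205,262,250),7)])[:600])
E
```

```text
scene (array([0.6562, 0.2159]), array([-0.6 ,  0.59, -0.03])) ring .6599 .2150
top (array([0.6616, 0.2167]), array([-0.33,  0.33, -0.32,  0.31])) ring .6631 .2191
top [[ 0.7075988  -0.07536735]
 [ 0.6903188  -0.25524563]] [0.0009 0.0002] [ 0.0958 -0.0849]
scene [[ 0.7000271  -0.07981357]
 [ 0.6824658  -0.26030406]] [-0.0062 -0.0071] [ 0.0907 -0.0906]
```

View pics/z.png

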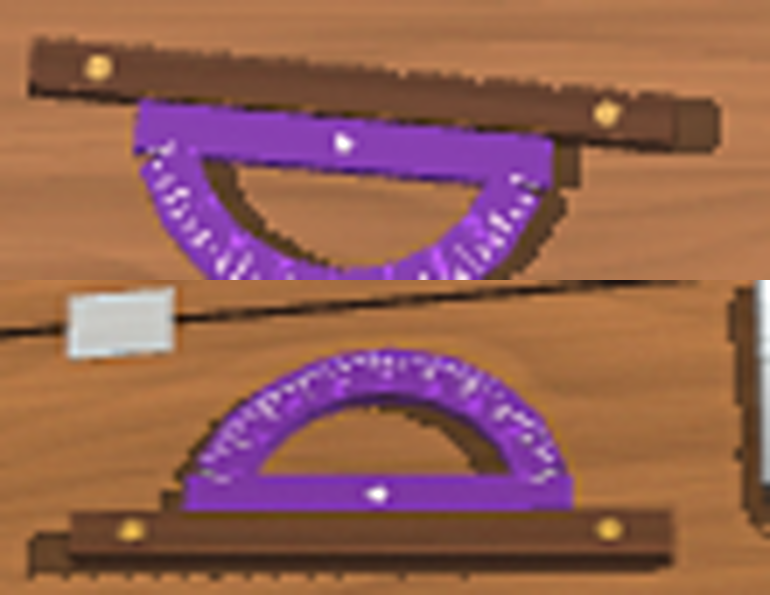

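```bash
python3 -c "
from workcell import bot
print(bot.job_done(), bot.observe()['t'])"
```

```text
the job is handed in; nothing more can be done
the job is handed in; nothing more can be done
```

The pot is inside the white ring with its stopper in, and the protractor is flush against the stop rail. I handed the job in just after 21 s of the 72 s, with the arm backed off and touching nothing. No verdict was reported.

- **Protractor:** I put the part-closed fingers inside its opening, pushed on the straight bar, and turned it about 9.5° on the way to match the rail. It stopped against the rail at about 5 N, and I pressed it 1 mm further to seat it. In the top view both ends of the edge read within 1 mm of the rail's face, with its middle about 5 mm from the rail's middle.
- **Pot:** I cradled it between the two fingers and pushed on the belly. The forces I read after each move were about 6 N or less. It ended about 3 mm (top view) or 4 mm (scene view) from the ring's centre, standing upright.
- **Other things:** in the last pictures the pen, duster and turntable look where they were. I checked these by eye only.

**Checks that disagreed or went wrong:**
- **Scene view of the edge:** it put the protractor's edge 6–7 mm short of the rail. I put that down to the taller rail hiding the edge from that side, and went by the top view and the contact force.
- **Camera offset:** the two cameras differ by about 2–5 mm in absolute position, so I compared the pot and ring within one picture at a time.
- **Joint limit:** on the way to the pot the last joint reached its limit and stayed there, leaving the tool tilted about 4.7°. I turned the gripper half round and made the pot push with that tilt.

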